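# Square up slumped flow plates and re-lock their clamp carriage

### The job

The four flow plates in the stack holder have slumped against its end block. Slacken the knurled lock screw of the clamp carriage (nobody knows whether its thread is right- or left-handed: try it and feel which way it gives), then slide the carriage along its way until it has pushed all four plates upright and close together against the end block. Finally turn the lock screw back until it is tight, let go, and leave the bottle, the spanner and the brass plug where they are.

Things in the scene. Friction and masses are not known exactly. Their poses are not given: they have to be found in the camera images.
- holder: Stack holder, a metal fixture fixed to the bench: bed 170 x 190 mm, 12 mm thick. Origin on the bench top, z up; 'holder x, y, z' below are in this frame. The bed spans x -107 to +63 and y -85 to +105 mm. The row of plates runs along y, centred on x = 0, on strips whose top is z = 18 mm, between low lips (to z = 26 mm). A roof-shaped guide way runs along y at x = -78 mm.
- end_face (a point): Middle of the inner face of the fixed end block (the backstop, 94 mm wide, 25 thick, top at z = 112 mm), at holder (0, 75, 68) mm. Axes as the holder's: the face looks along -y.
- carriage (a joint): Clamp carriage, m: slides along holder +y, to the end block, as it grows (face at holder y = value - 0.016). Starts at 0.003 to 0.022, locked (about 25 N to drag). With the screw slack it needs 1.5 N, and up to 10 N more while pushing the plates' feet, which it meets at about 0.028. At 0.051 the four plates stand upright and touching, and it stops.
- carriage_face (a point): Middle of the carriage's pressure face, which looks along holder +y: 88 mm wide, holder z 19 to 99 mm, this point at z = 68. Behind it (-y) a saddle 54 mm long, 54 high, with ribs to z = 86; towards the robot a shoe over the guide way (top z = 46, holder x -91 to -41 mm) with the lock screw's inclined round housing. Moves with the carriage; axes as the holder's.
- lock_knob (a joint): Angle of the lock screw, rad, positive anticlockwise looking at the knob's top. 0 as found: tight. From there it turns one way only, unknown and different from start to start, 2 rad to a stop, taking 0.15 to 0.3 N m; the other way it only springs, 0.2 rad at 0.5 N m, and comes back. The carriage is free beyond 0.9 rad; turned back to 0 it is tight and stops. It stays where it is left.
- knob_grip (a point): Centre (half-way up) of the lock screw's round knurled brass knob: 34 mm diameter, 21 high, dark slot across the top. z: screw axis, out of the top, leaning 38 degrees from vertical to holder -x; x, y turn with the knob. Below it a 10 mm shank, 15 mm long, then a 44 mm housing. At holder x = -128, z = 71 mm, 30 mm behind the carriage's face.
- plate1_mid (a point): Centre of flow plate 1 (counted from the end block): loose metal plate 90 x 90 mm, 10 thick, 0.2 kg. Its y axis is square to its broad faces, z up along its height. At the start it leans 14 degrees, top against the end block, foot out; upright and home its y axis is along holder y and its centre at holder y = 70 mm, z = 63 mm.
- plate2_mid (a point): Centre of flow plate 2 (counted from the end block): loose metal plate 90 x 90 mm, 10 thick, 0.2 kg. Its y axis is square to its broad faces, z up along its height. At the start it leans 14 degrees, top against the end block, foot out; upright and home its y axis is along holder y and its centre at holder y = 60 mm, z = 63 mm.
- plate3_mid (a point): Centre of flow plate 3 (counted from the end block): loose metal plate 90 x 90 mm, 10 thick, 0.2 kg. Its y axis is square to its broad faces, z up along its height. At the start it leans 14 degrees, top against the end block, foot out; upright and home its y axis is along holder y and its centre at holder y = 50 mm, z = 63 mm.
- plate4_mid (a point): Centre of flow plate 4 (counted from the end block): loose metal plate 90 x 90 mm, 10 thick, 0.2 kg. Its y axis is square to its broad faces, z up along its height. At the start it leans 14 degrees, top against the end block, foot out; upright and home its y axis is along holder y and its centre at holder y = 40 mm, z = 63 mm.
- solvent_bottle: Bystander: amber bottle, 62 mm diameter, 130 mm tall, origin at the centre of its underside; stands on the bench beyond the end block's side of the holder.
- spanner: Bystander: steel spanner 150 mm long lying on the bench on the other side of the holder; origin at its middle on the bench, its length along its x.
- brass_plug: Bystander: turned brass plug, 28 mm diameter, 30 mm tall, standing on the bench on the bottle's side; origin at the centre of its underside.
There are look-alikes about, which are no part of the job. What is shaped like the part that bears plate1_mid but brown is not meant. What is shaped like the part that bears plate2_mid but orange is not meant.

How it is judged (in metres and radians):
On the way, in this order (a step that is already met when the one before it is completed fails the run):
1. the lock screw has been slackened (turned at least 0.5 rad in the sense that gives) ((value of joint lock_knob above 0.5 rad or value of joint lock_knob below -0.5 rad)), for 0.1 s.
2. with the screw slack, the carriage has pushed all four plates upright (within 2 degrees) and together against the end block ((value of joint lock_knob above 0.5 rad or value of joint lock_knob below -0.5 rad) and angle between the y axis of each of plate1_mid, plate2_mid, plate3_mid, plate4_mid and the y axis of holder, either way round below 0.035 rad and value of joint carriage above 0.049 m), for 0.1 s.
At the end, for the whole second after the job is handed in: All four plates stand upright and square to the holder within 2 degrees, held between end block and carriage with at most 2 mm of play (carriage at 0.049 or more), and the lock screw is turned back tight, within 0.25 rad of where it was found (angle between the y axis of each of plate1_mid, plate2_mid, plate3_mid, plate4_mid and the y axis of holder, either way round below 0.035 rad and value of joint carriage above 0.049 m and value of joint lock_knob between -0.25 and 0.25 rad); the robot touches nothing.
It fails at once if the bottle is pushed more than 30 mm or knocked over (distance of solvent_bottle from where it was at the start of the episode above 0.03 m or angle between solvent_bottle's own z axis and vertical above 0.5 rad).
It fails at once if the spanner is pushed more than 30 mm or knocked over (distance of spanner from where it was at the start of the episode above 0.03 m or angle between spanner's own z axis and vertical above 0.5 rad).
It fails at once if the brass plug is pushed more than 30 mm or knocked over (distance of brass_plug from where it was at the start of the episode above 0.03 m or angle between brass_plug's own z axis and vertical above 0.5 rad).
It also fails if it takes over 54 s, if anything falls off the work surface, if the arm or the gripper's body presses on something with over 40 N, if the wrist force passes 120 N, or if a joint passes its speed limit or range.

### The arm

A 6-joint arm with a two-finger parallel gripper is mounted at the origin on the work surface. World frame = base frame: x ahead of the robot, y to its left, z up, the work surface at z = 0. Lengths are in mm, angles in rad, forces in N, time in s.
With the tool pointing down it reaches from about 350 to 775 mm from the base axis. Payload 7.3 kg.
Tool frame: the origin (TCP) lies on the mounting face of the last link; the fingertips stand 178 mm ahead of it and the grasp point (between the pads) lies 159 mm ahead of it (bot.grip_point_offset is the distance from the TCP to the grasp point, in mm); x points along the fingers, y is the direction in which the jaws open and shut, and the axes are right-handed (so a half turn about x gives the same grasp; the last joint's range is limited). The gripper opens to 92 mm and grips with 3 to 60 N. Pads are 19 mm wide; open, the fingers measure 130 mm over their backs; the gripper's body (75 mm by 190 mm) begins 47 mm behind the grasp point.
Start: joints at [-1.329, 0.342, 1.524, -0, 1.275, -0.146], TCP at [198.55, -486.01, 404.741] pointing down, gripper open.
Joint ranges: [-2.53, 2.53], [-0.77, 2.02], [0.04, 2.7], [-1, 4.14], [0.28, 2.66], [-3.11, 3.11]. Speed limits (rad/s): [2.57, 2.57, 3.14, 3.14, 3.14, 3.14].

### API

Orientations are given as [roll, pitch, yaw] about the fixed x, y, z axes, in that order (R = Rz(yaw) Ry(pitch) Rx(roll)).
In Python, from plant import bot gives the robot as it stands.
- The arm moves only by the tool arm_command, never from a script. Its argument "moves" is a list of rows, each a list of 5 numbers: the shift along the tool's x, y, z in cm, then the turn about the tool's x in degrees, then the opening, from 0 (shut) to 1 (fully open). A call has 1 to 10 rows; each row is the pose to reach, as a shift and turn from the pose measured when the call began, along the tool's axes at that moment; what a row does not reach only later rows make up. A row lasts 1/10 s, in which the tool goes at most 50 mm and 8.59 degrees, less where a joint would pass 70% of its speed; a pose out of reach is approached as far as the arm can. A call with a gripper value outside its range is refused whole. The fingers move at their own pace and stop on an object; the grip force is fixed at half the most. Time passes only in rows, so rows that repeat a pose let the fingers close. It gives the time, the measured TCP pose, the force and the opening at its end, in the units of the state.
- bot.get_obs(): the state, without advancing time (a new reading comes with each control period).
- bot.capture(name): name is "scene" or "top" or "wrist"; returns a dict with "frame" (420x560x3 uint8, blue, green, red), "K" (3x3 intrinsics, pixels), "origin" and "orientation" of the camera in the world; the wrist camera has in their place "T_tool_cam" (4x4, takes a point from camera to tool coordinates, whose origin is the TCP and whose axes are the tool frame's). Camera axes: x right, y down, z forward; pixel columns grow to the right and rows downward; lengths in mm; the calibration is good to about 2 mm. The wrist camera is an equidistant fisheye: a pixel r from the principal point sees the ray r / f radians off the axis. A picture is of the moment at which its call begins: read the wrist's pose just before it. There is no depth.
- bot.close_job(): hands the job in, once; it reports no verdict.
The state is a dict: "time": time; "joint_positions": joint angles; "dq": joint speeds; "tau": joint torques, N m; "tool_pos": TCP position; "tcp_rot": TCP orientation; "contact_force": force on the tool from outside, world axes, zero at the start; "moment": the same for the moment, N m; "grip_width": finger opening in mm.
Only numpy, scipy, OpenCV 4.12 (cv2) and the standard library are available. Lean on these libraries where they do the work, as an engineer would, in place of code of your own. Each camera call takes 0.05 s, during which the arm holds its last target.

## Working session

There is one attempt and no reset: what is moved stays moved. The work goes in short steps, Python scripts to look and compute and a tool call to move; the robot and the scene stay as the last step left them, time stands still between calls to the robot, and variables do not carry over. Pictures are saved under pics/ and viewed, and the job is handed in when it is done.

Besides the shell and the picture viewer there is one more tool, called after "Call:" as name(argument=value, ...) on one line, values as JSON. arm_command: Moves the arm, as the interface text tells. Its arguments: {"type":"object","properties":{"moves":{"type":"array"}},"required":["moves"]}

```bash
mkdir -p pics; ls
python3 - <<'E'
from plant import bot
import cv2
print(bot.get_obs())
for n in ["scene","top","wrist"]:
    c=bot.capture(n); cv2.imwrite(f"pics/a_{n}.png",c["frame"])
    print(n,{k:v for k,v in c.items() if k!="frame"})
E
```

```text
pics
{'time': 0.0, 'joint_positions': array([-1.32902005e+00,  3.42749357e-01,  1.52504978e+00,  2.02368395e-05,
        1.27539334e+00, -1.45996597e-01]), 'dq': array([ 0.00059861, -0.00055313,  0.00114167, -0.0007819 , -0.00095242,
        0.00013133]), 'tau': array([ 2.30801488e-03, -4.31235623e+01, -2.44217205e+01,  7.20438897e-02,
        5.57907403e-02, -1.17971181e-04]), 'tool_pos': array([ 198.50813106, -485.87401443,  404.01948112]), 'tcp_rot': array([-1.72888789,  1.56919638,  1.80047173]), 'contact_force': array([-0.23489574,  0.27694976,  0.04064997]), 'moment': array([-0.00960011, -0.01647502,  0.02064069]), 'grip_width': 91.67080925303222}
scene {'K': array([[415.63957292,   0.        , 282.44699947],
       [  0.        , 415.63957292, 209.39256816],
       [  0.        ,   0.        ,   1.        ]]), 'origin': array([1107.23428785,  151.48997184,  806.56752057]), 'orientation': array([-2.50850532,  0.00272247,  1.73922007])}
top {'K': array([[414.87058449,   0.        , 283.62931072],
       [  0.        , 414.87058449, 210.73117223],
       [  0.        ,   0.        ,   1.        ]]), 'origin': array([480.52350132,  62.21945254, 801.49450421]), 'orientation': array([-2.96992155, -0.02991685, -1.54304323])}
wrist {'K': array([[325.1922621 ,   0.        , 283.14196788],
       [  0.        , 325.1922621 , 208.55789528],
       [  0.        ,   0.        ,   1.        ]]), 'T_tool_cam': array([[-2.82875495e-04, -2.50877862e-01,  9.68018708e-01,
         2.02479062e+01],
       [ 9.99999597e-01, -8.95478063e-04,  6.01432175e-05,
        -2.13843614e-01],
       [ 8.51750915e-04,  9.68018335e-01,  2.50878014e-01,
        -6.76946051e+01],
       [ 0.00000000e+00,  0.00000000e+00,  0.00000000e+00,
         1.00000000e+00]])}
```

View pics/a_scene.png

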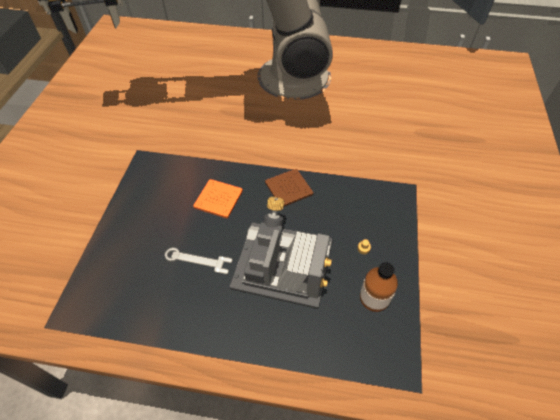

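View pics/a_top.png

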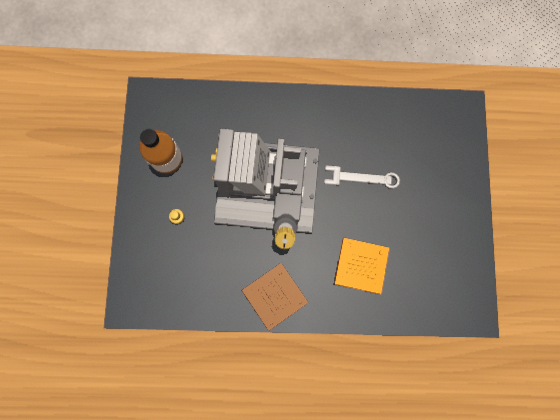

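View pics/a_wrist.png

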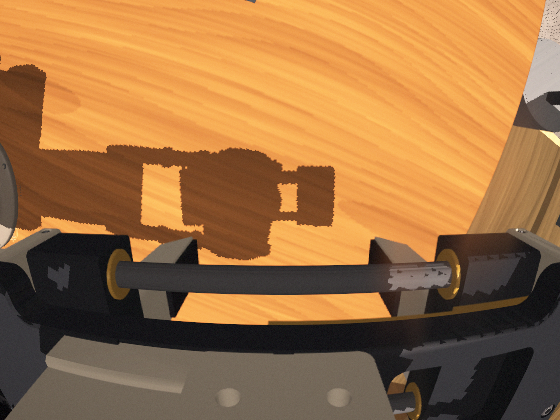

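```bash
cat > h.py <<'E'
import numpy as np, cv2
from scipy.spatial.transform import Rotation as R
from plant import bot
def rot(e): return R.from_euler('xyz',e).as_matrix()
def ray(c,uv,obs=None):
    K=c["K"]; x=(uv[0]-K[0,2])/K[0,0]; y=(uv[1]-K[1,2])/K[1,1]
    if "T_tool_cam" in c:
        r=np.hypot(x,y); d=np.array([0,0,1.]) if r<1e-9 else np.array([np.sin(r)*x/r,np.sin(r)*y/r,np.cos(r)])
        T=c["T_tool_cam"]; Rt=rot(obs["tcp_rot"])
        return Rt@T[:3,3]+obs["tool_pos"], Rt@T[:3,:3]@d
    d=np.array([x,y,1.]); return c["origin"], rot(c["orientation"])@(d/np.linalg.norm(d))
def onz(o,d,z): return o+d*(z-o[2])/d[2]
def tri(rs):
    A=np.zeros((3,3));b=np.zeros(3)
    for o,d in rs:
        P=np.eye(3)-np.outer(d,d);A+=P;b+=P@o
    p=np.linalg.solve(A,b)
    return p,[np.linalg.norm((np.eye(3)-np.outer(d,d))@(p-o)) for o,d in rs]
def proj(c,p,obs=None):
    if "T_tool_cam" in c:
        T=c["T_tool_cam"];q=T[:3,:3].T@(rot(obs["tcp_rot"]).T@(np.asarray(p)-obs["tool_pos"])-T[:3,3])
        r=np.hypot(q[0],q[1]);t=np.arctan2(r,q[2]);K=c["K"];return K[:2,2]+K[0,0]*t*q[:2]/r
    q=rot(c["orientation"]).T@(np.asarray(p)-c["origin"]);q=c["K"]@q;return q[:2]/q[2]
E
python3 - <<'E'
from h import *
rs=[]
for n in ["scene","top"]:
    c=bot.capture(n); f=c["frame"]
    hsv=cv2.cvtColor(f,cv2.COLOR_BGR2HSV)
    m=cv2.inRange(hsv,(18,110,60),(34,255,255))
    x0,y0,x1,y1=(200,150,420,330) if n=="scene" else (120,100,420,330)
    mm=np.zeros_like(m);mm[y0:y1,x0:x1]=m[y0:y1,x0:x1]
    k,l,s,ce=cv2.connectedComponentsWithStats(mm)
    for i in range(1,k):
        if s[i,4]>15: print(n,s[i],ce[i])
    crop=f[130:330,200:420] if n=="scene" else f[110:270,190:340]
    cv2.imwrite(f"pics/b_{n}.png",cv2.resize(crop,None,fx=3.6,fy=3,interpolation=cv2.INTER_CUBIC) if 0 else cv2.resize(crop,None,fx=3 if n=="scene" else 3.7,fy=3 if n=="scene" else 3.7,interpolation=cv2.INTER_CUBIC))
E
```

```text
scene [267 196  17  15 187] [274.53475936 203.71122995]
scene [358 239  13  15 151] [363.97350993 246.28476821]
scene [324 258   8   9  50] [327.24 262.24]
scene [320 278   8   9  48] [323.5625     282.66666667]
top [211 148   6  14  43] [213.65116279 156.13953488]
top [169 209  15  15 181] [176.16574586 216.17679558]
top [275 227  20  22 335] [284.40597015 237.44776119]
top [ 335  238   54   56 2119] [361.64794714 265.37234545]
```

```bash
echo
```

```text
(no output)
```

View pics/b_scene.png

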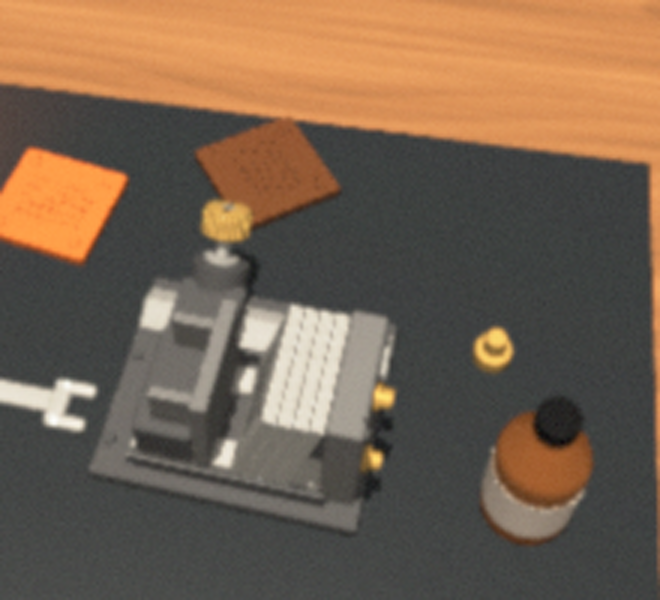

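View pics/b_top.png

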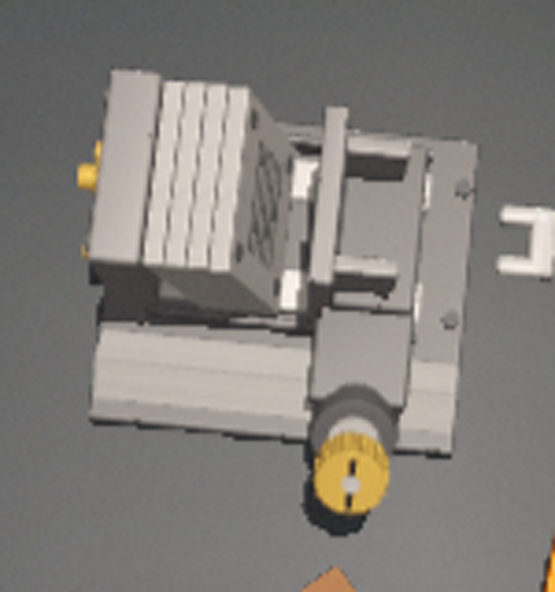

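Run:
```python
from h import *
c=bot.capture("top"); s=bot.capture("scene")
pts=[((452,455),(-107,-85,12)),((90,420),(-107,105,12)),((475,143),(63,-85,12)),((112,70),(47,100,112)),((160,75),(47,75,112)),((90,262),(-47,100,112)),((143,265),(-47,75,112))]
W=[];H=[]
for p,h in pts:
    uv=(p[0]/3.7+190,p[1]/3.7+110); w=onz(*ray(c,uv),h[2]); W.append(w);H.append(h); print(h,w.round(1))
W=np.array(W)[:,:2];H=np.array(H,float)[:,:2]
a=H-H.mean(0);b=W-W.mean(0)
yaw=np.arctan2((a[:,0]*b[:,1]-a[:,1]*b[:,0]).sum(),(a*b).sum())
Rz=np.array([[np.cos(yaw),-np.sin(yaw)],[np.sin(yaw),np.cos(yaw)]])
t=W.mean(0)-Rz@H.mean(0)
print("yaw",np.degrees(yaw),"t",t,"res",(W-(H@Rz.T+t)).round(1).tolist())
k,res=tri([ray(s,(274.5,203.7)),ray(c,(284.4,237.4))]); print("knob tri",k,res)
kz=onz(*ray(c,(284.4,237.4)),73);print("knob z73",kz, "holder",Rz.T@(kz[:2]-t))
print("base",bot.get_obs()["tool_pos"])
T=rot(bot.get_obs()["tcp_rot"]);print(T.round(3))
```

```text
(-107, -85, 12) [576.6 -13.5  12. ]
(-107, 105, 12) [588.9 174.2  12. ]
(63, -85, 12) [745.6 -23.2  12. ]
(47, 100, 112) [741.3 159.1 112. ]
(47, 75, 112) [739.8 136.5 112. ]
(-47, 100, 112) [648.4 164.2 112. ]
(-47, 75, 112) [647.8 139.8 112. ]
yaw -3.5564227373524746 t [688.77397562  63.32075053] res [[-0.1, 1.3], [0.4, -0.5], [-0.8, 2.2], [-0.5, -1.1], [-0.6, 1.2], [0.3, -1.9], [1.3, -1.3]]
knob tri [560.51215051  39.83815944  67.98075113] [np.float64(1.280605477373952), np.float64(1.2806054773739344)]
knob z73 [559.77486917  41.25015909  73.        ] holder [-127.38160901  -30.03008756]
base [ 198.5516984  -485.98837605  404.58408452]
[[-0.     0.378 -0.926]
 [ 0.    -0.926 -0.378]
 [-1.    -0.    -0.   ]]
```

Call:
arm_command(moves=[[0.5,-2.7,-4.1,-8,0.65],[1,-5.4,-8.2,-16,0.65],[1.5,-8.1,-12.3,-24,0.65],[2,-10.8,-16.4,-32,0.65],[2.5,-13.5,-20.5,-40,0.65],[3,-16.2,-24.6,-48,0.65],[3.5,-18.9,-28.7,-56,0.65],[4,-21.6,-32.8,-64,0.65],[4.5,-24.3,-36.9,-72,0.65],[5,-27,-41,-80,0.65]])

```text
time: 1.35
tool_pos: [476.8, -79.1, 354.7]
tcp_rot: [1.305, 1.57, -0.047]
contact_force: [1.3, -1.4, -0.1]
grip_width: 59.8
```

```bash
cat >> h.py <<'E'
def delta(target,yawdeg):
    o=bot.get_obs();M=rot(o["tcp_rot"]);d=M.T@(np.array(target)-o["tool_pos"])
    y=np.degrees(np.arctan2(M[1,1],M[0,1])); t=-(yawdeg-y); t=(t+180)%360-180
    print("t",o["time"],"pos",o["tool_pos"].round(1),"yaw %.1f"%y,"F",o["contact_force"].round(1),"M",o["moment"].round(2),"w %.1f"%o["grip_width"])
    print("move cm",(d/10).round(2),"turn %.1f"%t)
E
python3 -c "
from h import *
delta((559.2,41.3,310),86.4)"
```

```text
t 1.35 pos [476.8 -79.1 354.7] yaw 12.6 F [ 1.3 -1.4 -0.1] M [-0.02 -0.15  0.02] w 59.8
move cm [ 4.47 10.66 -9.96] turn -73.8
```

Call:
arm_command(moves=[[0.5,1.3,-1.2,-8,0.65],[1,2.6,-2.4,-16,0.65],[1.5,3.9,-3.6,-24,0.65],[2,5.2,-4.8,-32,0.65],[2.5,6.5,-6,-40,0.65],[3,7.8,-7.2,-48,0.65],[3.5,9.1,-8.4,-56,0.65],[4,10,-9.2,-64,0.65],[4.47,10.66,-9.96,-73.8,0.65],[4.47,10.66,-9.96,-73.8,0.65]])

```text
time: 2.35
tool_pos: [559.4, 42.2, 309.3]
tcp_rot: [2.823, 1.57, 2.763]
contact_force: [0.1, -0.3, 0.1]
grip_width: 59.6
```

```bash
python3 -c "
from h import *
delta((559.2,41.3,235),86.4)
o=bot.get_obs();c=bot.capture('wrist');cv2.imwrite('pics/c.png',c['frame'])
print(proj(c,(559.2,41.3,71),o))"
```

```text
t 2.35 pos [559.4  42.2 309.3] yaw 86.6 F [ 0.1 -0.3  0.1] M [ 0.13 -0.18 -0.02] w 59.6
move cm [ 7.43 -0.1  -0.01] turn 0.2
[281.28269843 222.67311381]
```

View pics/c.png

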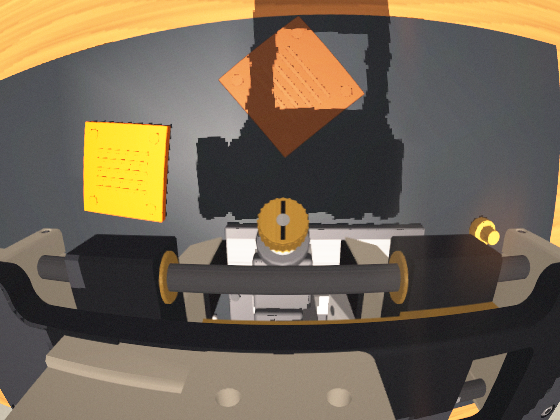

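Call:
arm_command(moves=[[3,0,0,0,0.65],[6,0,0,0,0.65],[7.5,0,0,0,0.65],[7.5,0,0,0,0.3],[7.5,0,0,0,0],[7.5,0,0,0,0],[7.5,0,0,0,0],[7.5,0,0,0,0]])

```text
time: 3.2
tool_pos: [559.6, 41.8, 236.0]
tcp_rot: [0.15, 1.569, 0.086]
contact_force: [-0.7, 2.0, 5.3]
grip_width: 33.6
```

```bash
python3 -c "
from h import *
delta((559.2,41.3,235),86.4)
o=bot.get_obs();c=bot.capture('wrist');cv2.imwrite('pics/d.png',c['frame'])
print(proj(c,(559.2,41.3,71),o))"
```

```text
t 3.2 pos [559.6  41.8 236. ] yaw 86.3 F [-0.7  2.   5.3] M [ 0.38 -0.12 -0.09] w 33.6
move cm [ 0.1  -0.05 -0.03] turn -0.1
[281.23147527 265.33925705]
```

View pics/d.png

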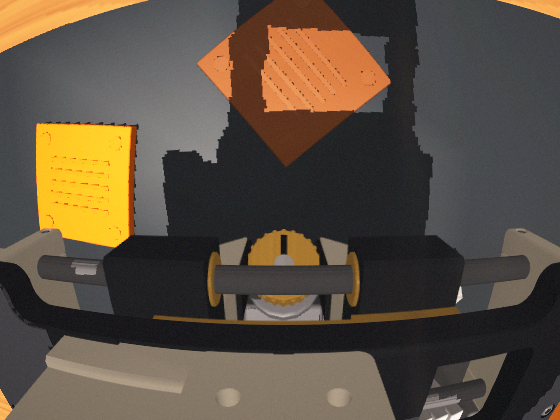

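Call:
arm_command(moves=[[0,0,0,4,0],[0,0,0,8,0],[0,0,0,12,0],[0,0,0,16,0],[0,0,0,16,0]])

```text
time: 3.75
tool_pos: [559.6, 42.3, 236.2]
tcp_rot: [0.577, 1.568, 0.234]
contact_force: [-0.5, 2.6, 1.9]
grip_width: 34.4
```

```bash
python3 -c "
from h import *
delta((559.2,41.3,235),86.4)
o=bot.get_obs();c=bot.capture('wrist');cv2.imwrite('pics/e.png',cv2.resize(c['frame'][180:360,200:380],None,fx=3,fy=3))"
```

```text
t 3.75 pos [559.6  42.3 236.2] yaw 70.4 F [-0.5  2.6  1.9] M [ 1.31 -0.33  0.58] w 34.4
move cm [ 0.12 -0.1  -0.  ] turn -16.0
```

View pics/e.png

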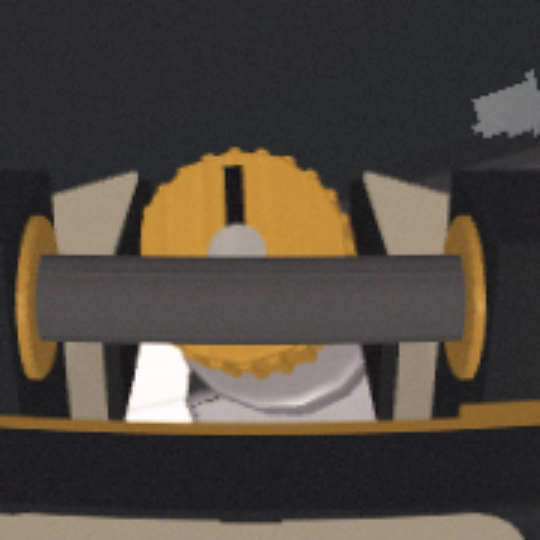

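Call:
arm_command(moves=[[0,0,0,-8,0],[0,0,0,-16,0],[0,0,0,-24,0],[0,0,0,-32,0],[0,0,0,-32,0]])

```text
time: 4.3
tool_pos: [559.5, 41.6, 236.1]
tcp_rot: [-0.254, 1.568, -0.036]
contact_force: [0.9, -1.9, -0.4]
grip_width: 34.7
```

```bash
python3 -c "
from h import *
delta((559.2,41.3,235),86.4)
o=bot.get_obs();c=bot.capture('wrist');cv2.imwrite('pics/f.png',cv2.resize(c['frame'][180:360,200:380],None,fx=3,fy=3))"
```

```text
t 4.3 pos [559.5  41.6 236.1] yaw 102.5 F [ 0.9 -1.9 -0.4] M [-0.62 -0.16 -0.52] w 34.7
move cm [ 0.11 -0.02 -0.04] turn 16.1
```

View pics/f.png

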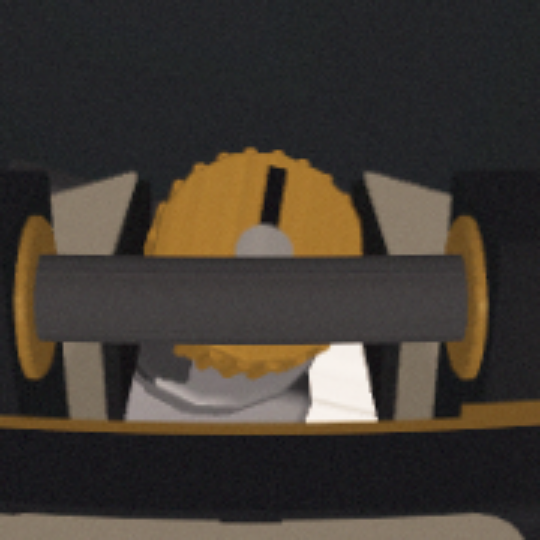

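Call:
arm_command(moves=[[0,0,0,8,0],[0,0,0,16,0],[0,0,0,24,0],[0,0,0,32,0],[0,0,0,40,0],[0,0,0,46,0],[0,0,0,46,0]])

```text
time: 5.05
tool_pos: [559.5, 42.4, 236.5]
tcp_rot: [0.89, 1.568, 0.3]
contact_force: [-1.5, 4.4, 3.1]
grip_width: 35.6
```

```bash
python3 -c "
from h import *
delta((559.2,41.3,235),86.4)
o=bot.get_obs();c=bot.capture('wrist');cv2.imwrite('pics/g.png',cv2.resize(c['frame'][180:360,200:380],None,fx=3,fy=3))"
```

```text
t 5.05 pos [559.5  42.4 236.5] yaw 56.2 F [-1.5  4.4  3.1] M [ 1.24 -0.24  0.28] w 35.6
move cm [ 0.15 -0.1   0.03] turn -30.2
```

View pics/g.png

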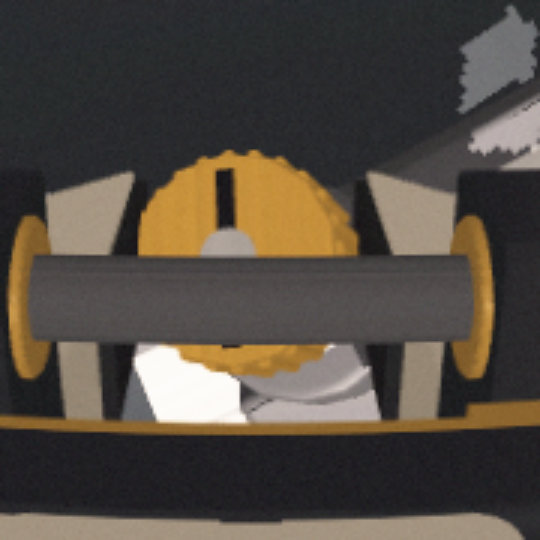

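```bash
cat >> h.py <<'E'
YAW=np.radians(-3.56)
def slot(c,o,uv1,uv2,cen=(559.3,41.8,71)):
    hx=np.array([np.cos(YAW),np.sin(YAW),0]);hy=np.array([-np.sin(YAW),np.cos(YAW),0])
    a=-np.sin(np.radians(38))*hx+np.cos(np.radians(38))*np.array([0,0,1])
    u=np.cross(hy,a)
    P=np.array(cen)+10.5*a
    q=[]
    for uv in (uv1,uv2):
        p0,d=ray(c,uv,o); p=p0+d*((P-p0)@a)/(d@a); q.append(((p-P)@u,(p-P)@hy))
    q=np.array(q);e=q[0]-q[1]
    print("pts(u,y)",q.round(1).tolist(),"slot angle deg ccw %.1f"%np.degrees(np.arctan2(e[1],e[0])))
E
python3 -c "
from h import *
o=bot.get_obs();c=bot.capture('wrist')
f=lambda x,y:(x/3+200,y/3+180)
slot(c,o,f(225,170),f(232,345))
slot(c,o,f(225,170),f(227,222))
"
```

```text
pts(u,y) [[-10.9, 6.0], [14.4, -4.3]] slot angle deg ccw 158.0
pts(u,y) [[-10.9, 6.0], [-3.2, 2.8]] slot angle deg ccw 158.0
```

Call:
arm_command(moves=[[0,0,0,0,0.6],[0,0,0,0,0.6],[0,0,0,-8.5,0.6],[0,0,0,-17,0.6],[0,0,0,-25.5,0.6],[0,0,0,-34,0.6],[0,0,0,-42.5,0.6],[0,0,0,-51,0.6],[0,0,0,-59.5,0.6],[0,0,0,-68,0.6]])

```text
time: 6.15
tool_pos: [559.5, 41.8, 236.2]
tcp_rot: [-0.475, 1.568, 0.132]
contact_force: [-0.3, 0.1, 0.1]
grip_width: 55.1
```

Call:
arm_command(moves=[[0,0,0,0,0.2],[0,0,0,0,0],[0,0,0,0,0],[0,0,0,0,0]])

```text
time: 6.55
tool_pos: [559.6, 41.4, 236.1]
tcp_rot: [-0.729, 1.568, -0.124]
contact_force: [1.7, -2.0, -1.9]
grip_width: 36.3
```

```bash
python3 -c "
from h import *
delta((559.2,41.8,236),86.4)
o=bot.get_obs();c=bot.capture('wrist');cv2.imwrite('pics/i.png',cv2.resize(c['frame'][180:360,200:380],None,fx=3,fy=3))"
```

```text
t 6.55 pos [559.6  41.4 236.1] yaw 124.7 F [ 1.7 -2.  -1.9] M [-0.36 -0.21 -0.12] w 36.3
move cm [ 0.01  0.05 -0.01] turn 38.3
```

View pics/i.png

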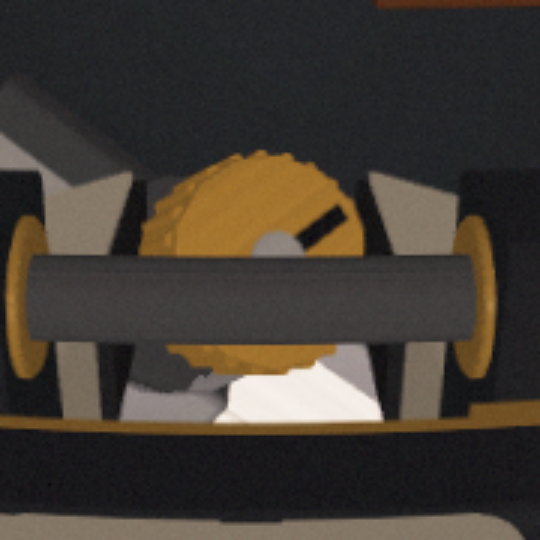

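Gripped at +38°, slot at crop (303,245)-(345,212). Turn clockwise through to about -37°.

Call:
arm_command(moves=[[0,0,0,8,0],[0,0,0,16,0],[0,0,0,24,0],[0,0,0,32,0],[0,0,0,40,0],[0,0,0,48,0],[0,0,0,56,0],[0,0,0,64,0],[0,0,0,72,0],[0,0,0,76,0]])

```text
time: 7.6
tool_pos: [559.6, 42.0, 236.4]
tcp_rot: [0.822, 1.568, 0.097]
contact_force: [-2.5, 2.2, 5.3]
grip_width: 36.2
```

```bash
python3 -c "
from h import *
delta((559.2,41.8,236),86.4)
o=bot.get_obs();c=bot.capture('wrist');cv2.imwrite('pics/j.png',cv2.resize(c['frame'][180:360,200:380],None,fx=3,fy=3))"
```

```text
t 7.6 pos [559.6  42.  236.4] yaw 48.5 F [-2.5  2.2  5.3] M [ 0.87 -0.06  0.77] w 36.2
move cm [ 0.04 -0.04 -0.01] turn -37.9
```

View pics/j.png

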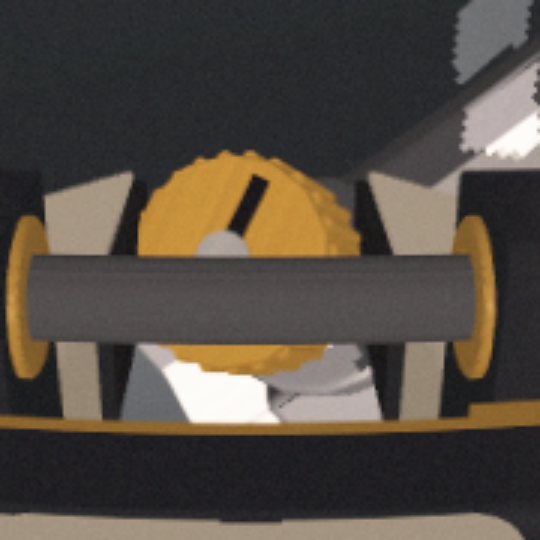

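```bash
python3 -c "
from h import *
o=bot.get_obs();c=bot.capture('wrist')
f=lambda x,y:(x/3+200,y/3+180)
slot(c,o,f(262,178),f(238,228))
"
```

```text
pts(u,y) [[-5.1, 12.2], [-0.9, 4.9]] slot angle deg ccw 120.4
```

Call:
arm_command(moves=[[0,0,0,0,0.6],[0,0,0,0,0.6],[0,0,0,-8.5,0.6],[0,0,0,-17,0.6],[0,0,0,-25.5,0.6],[0,0,0,-34,0.6],[0,0,0,-42.5,0.6],[0,0,0,-51,0.6],[0,0,0,-59.5,0.6],[0,0,0,-66,0.6]])

```text
time: 8.7
tool_pos: [559.5, 41.8, 236.3]
tcp_rot: [-0.314, 1.568, 0.123]
contact_force: [0.9, -0.4, -0.1]
grip_width: 55.2
```

Call:
arm_command(moves=[[0,0,0,0,0.2],[0,0,0,0,0],[0,0,0,0,0],[0,0,0,0,0],[0,0,0,9,0],[0,0,0,18,0],[0,0,0,27,0],[0,0,0,27,0]])

```text
time: 9.5
tool_pos: [559.8, 41.9, 236.3]
tcp_rot: [0.121, 1.567, 0.084]
contact_force: [1.4, -0.4, 0.0]
grip_width: 33.1
```

```bash
python3 -c "
from h import *
delta((559.2,41.8,236),86.4)
o=bot.get_obs();c=bot.capture('wrist');cv2.imwrite('pics/k.png',cv2.resize(c['frame'][180:360,200:380],None,fx=3,fy=3))"
```

```text
t 9.5 pos [559.8  41.9 236.3] yaw 87.9 F [ 1.4 -0.4  0. ] M [ 0.26 -0.43  0.25] w 33.1
move cm [ 0.03 -0.01 -0.06] turn 1.5
```

View pics/k.png

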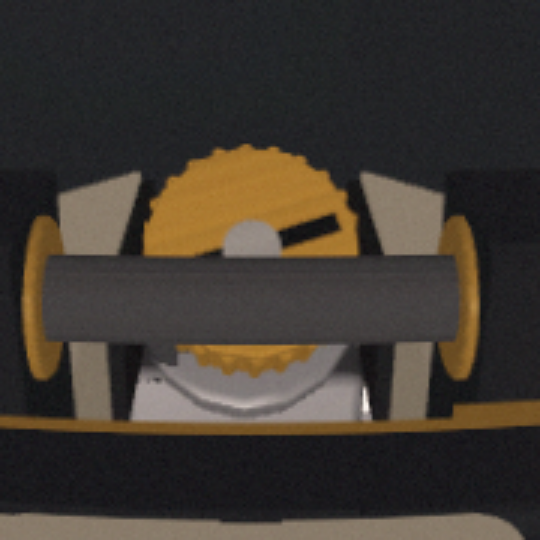

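Call:
arm_command(moves=[[0,0.3,0.01,1.5,0],[0,0.6,0.02,1.5,0],[0,0.9,0.02,1.5,0],[0,1.2,0.03,1.5,0],[0,1.5,0.04,1.5,0],[0,1.5,0.04,1.5,0]])

```text
time: 10.15
tool_pos: [560.7, 57.1, 236.3]
tcp_rot: [0.062, 1.567, 0.003]
contact_force: [-0.1, -1.3, 1.1]
grip_width: 33.9
```

```bash
python3 -c "
from h import *
delta((562,77,236),86.4)"
```

```text
t 10.15 pos [560.7  57.1 236.3] yaw 86.6 F [-0.1 -1.3  1.1] M [-0.03 -0.18  0.45] w 33.9
move cm [0.03 2.   0.01] turn 0.2
```

Call:
arm_command(moves=[[0,0.3,0,0,0],[0,0.6,0,0,0],[0,0.9,0,0,0],[0,1.2,0,0,0],[0,1.5,0,0,0],[0,1.7,0,0,0],[0,1.7,0,0,0]])

```text
time: 10.85
tool_pos: [561.8, 73.7, 236.3]
tcp_rot: [-0.146, 1.567, -0.205]
contact_force: [1.5, -5.1, -0.0]
grip_width: 33.1
```

```bash
python3 -c "
from h import *
delta((562,77,236),86.4)
c=bot.capture('top');cv2.imwrite('pics/l.png',cv2.resize(c['frame'][110:270,190:340],None,fx=3.7,fy=3.7,interpolation=cv2.INTER_CUBIC))
c=bot.capture('scene');cv2.imwrite('pics/l2.png',cv2.resize(c['frame'][180:320,210:350],None,fx=4,fy=4,interpolation=cv2.INTER_CUBIC))"
```

```text
t 10.85 pos [561.8  73.7 236.3] yaw 86.6 F [ 1.5 -5.1 -0. ] M [-0.47 -0.43  0.49] w 33.1
move cm [ 0.03  0.33 -0.  ] turn 0.2
```

View pics/l2.png

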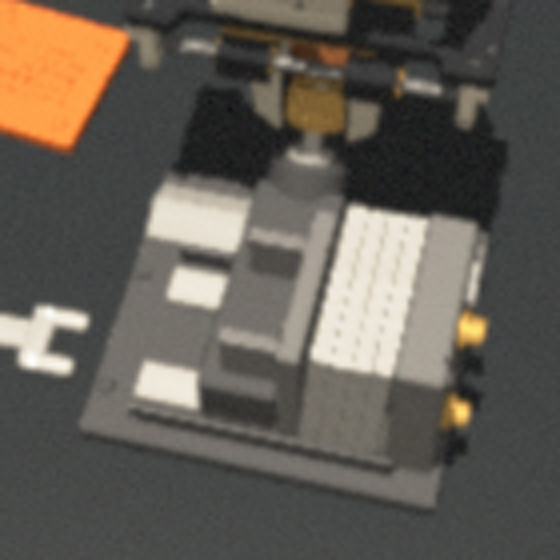

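View pics/l.png

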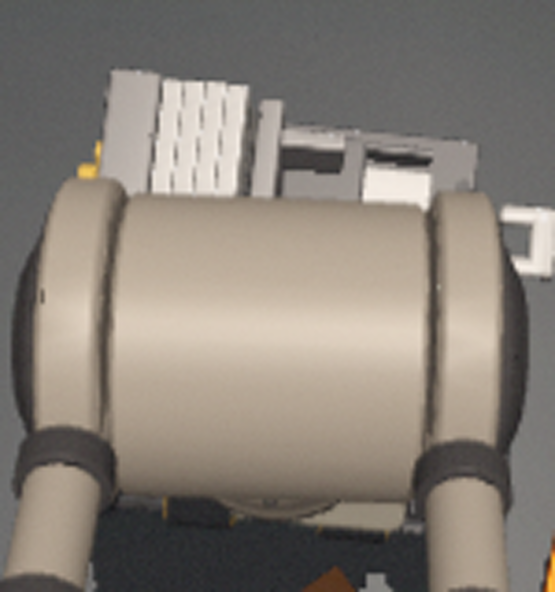

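Plates nearly upright; a few mm left. Push until it stops, 2 mm at a time.

Call:
arm_command(moves=[[0,0.2,0,0,0],[0,0.4,0,0,0],[0,0.5,0,0,0],[0,0.5,0,0,0]])

```text
time: 11.35
tool_pos: [562.2, 78.4, 236.3]
tcp_rot: [-0.211, 1.567, -0.27]
contact_force: [-0.4, -4.2, 0.6]
grip_width: 33.2
```

```bash
python3 -c "
from h import *
delta((562,77,236),86.4)"
```

```text
t 11.35 pos [562.2  78.4 236.3] yaw 86.6 F [-0.4 -4.2  0.6] M [-0.47 -0.2   0.41] w 33.2
move cm [ 0.03 -0.14 -0.01] turn 0.2
```

Call:
arm_command(moves=[[0,0.15,0,0,0],[0,0.3,0,0,0],[0,0.3,0,0,0]])

```text
time: 11.65
tool_pos: [562.4, 79.9, 236.2]
tcp_rot: [-0.817, 1.566, -0.876]
contact_force: [0.7, -12.3, 0.0]
grip_width: 33.1
```

Call:
arm_command(moves=[[0,0.1,0,0,0],[0,0.2,0,0,0],[0,0.2,0,0,0]])

```text
time: 11.95
tool_pos: [562.5, 80.4, 236.2]
tcp_rot: [-1.138, 1.564, -1.197]
contact_force: [1.1, -12.5, -0.6]
grip_width: 33.3
```

```bash
python3 -c "
from h import *
delta((562,77,236),86.4)
c=bot.capture('scene');cv2.imwrite('pics/m.png',cv2.resize(c['frame'][180:320,210:350],None,fx=4,fy=4,interpolation=cv2.INTER_CUBIC))"
```

```text
t 11.95 pos [562.5  80.4 236.2] yaw 86.6 F [  1.1 -12.5  -0.6] M [-1.51 -0.35  0.23] w 33.3
move cm [ 0.03 -0.34 -0.03] turn 0.2
```

View pics/m.png

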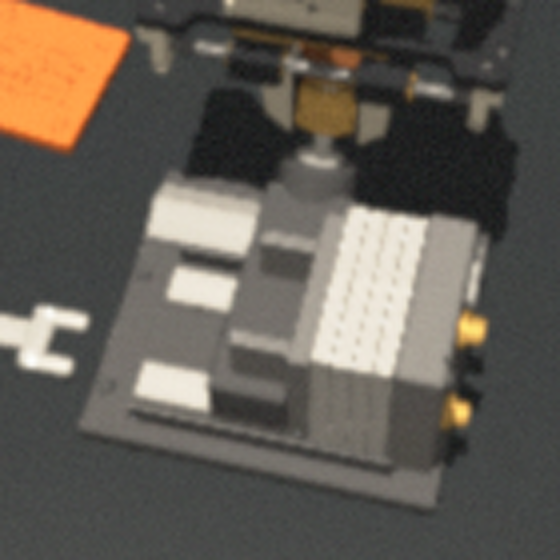

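Call:
arm_command(moves=[[0,0.3,0,0,0],[0,0.45,0,0,0],[0,0.45,0,0,0],[0,0.45,0,0,0]])

```text
time: 12.4
tool_pos: [562.8, 81.6, 236.1]
tcp_rot: [-1.409, 1.558, -1.469]
contact_force: [0.5, -23.1, -2.4]
grip_width: 32.9
```

```bash
python3 -c "
from h import *
delta((562,77,236),86.4)
c=bot.capture('scene');cv2.imwrite('pics/n.png',cv2.resize(c['frame'][180:320,210:350],None,fx=4,fy=4,interpolation=cv2.INTER_CUBIC))
o=bot.get_obs();c=bot.capture('wrist');cv2.imwrite('pics/n2.png',c['frame'])"
```

```text
t 12.4 pos [562.8  81.6 236.1] yaw 86.6 F [  0.5 -23.1  -2.4] M [-3.35 -0.36  0.22] w 32.9
move cm [ 0.02 -0.46 -0.06] turn 0.2
```

View pics/n.png

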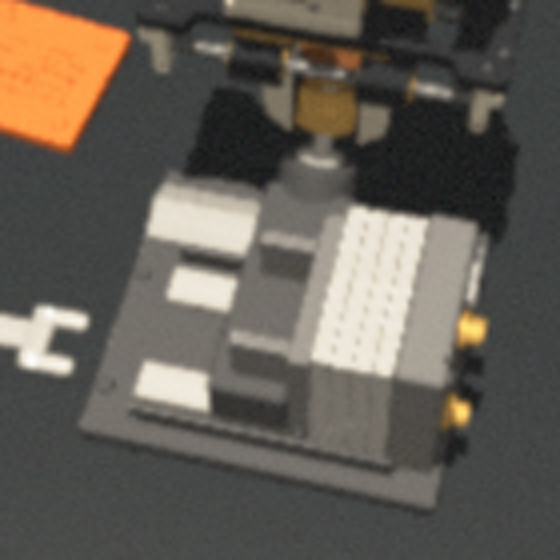

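View pics/n2.png

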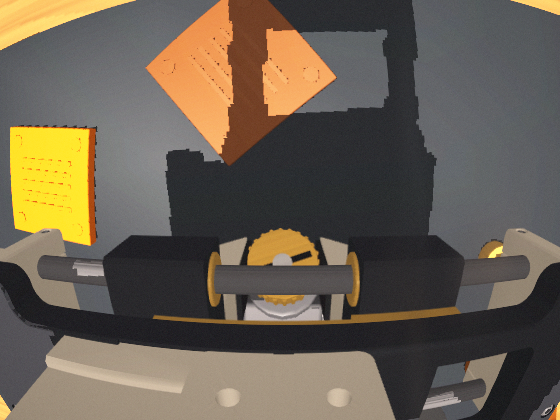

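Call:
arm_command(moves=[[0,0.3,0,-6,0],[0,0.3,0,-12,0],[0,0.3,0,-18,0],[0,0.3,0,-24,0],[0,0.3,0,-30,0],[0,0.3,0,-36,0],[0,0.3,0,-40,0],[0,0.3,0,-40,0]])

```text
time: 13.3
tool_pos: [563.1, 81.9, 236.8]
tcp_rot: [-2.136, 1.554, -1.497]
contact_force: [-2.6, -16.5, 4.6]
grip_width: 36.2
```

```bash
python3 -c "
from h import *
delta((562,80,236),86.4)
o=bot.get_obs();c=bot.capture('wrist');cv2.imwrite('pics/p.png',cv2.resize(c['frame'][180:360,200:380],None,fx=3,fy=3))"
```

```text
t 13.3 pos [563.1  81.9 236.8] yaw 126.6 F [ -2.6 -16.5   4.6] M [-3.27 -0.19 -0.42] w 36.2
move cm [ 0.08 -0.09 -0.2 ] turn 40.2
```

View pics/p.png

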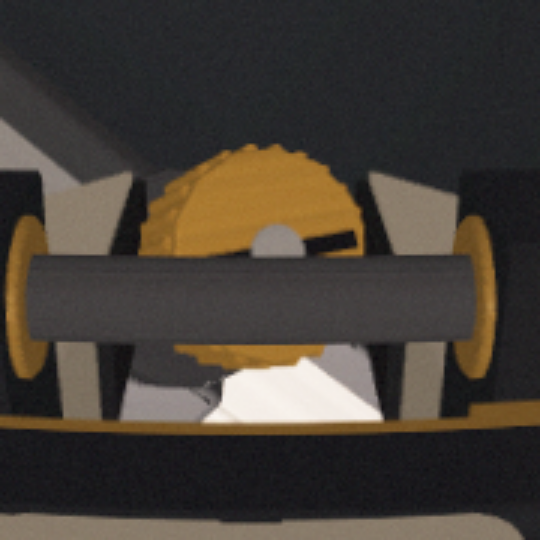

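```bash
python3 -c "
from h import *
o=bot.get_obs();c=bot.capture('wrist')
f=lambda x,y:(x/3+200,y/3+180)
slot(c,o,f(352,239),f(310,248),cen=(561.7,80,71))
"
```

```text
pts(u,y) [[-7.5, 8.7], [-1.9, 3.5]] slot angle deg ccw 137.1
```

Call:
arm_command(moves=[[0,-0.1,-0.1,0,0.6],[0,-0.1,-0.1,0,0.6],[0.05,-0.1,-0.15,8.5,0.6],[0.05,-0.1,-0.15,17,0.6],[0.05,-0.1,-0.15,25.5,0.6],[0.05,-0.1,-0.15,34,0.6],[0.05,-0.1,-0.15,42.5,0.6],[0.05,-0.1,-0.15,51,0.6],[0.05,-0.1,-0.15,59.5,0.6],[0.05,-0.1,-0.15,68,0.6]])

```text
time: 14.4
tool_pos: [562.3, 80.9, 236.1]
tcp_rot: [-0.984, 1.555, -1.54]
contact_force: [-0.0, -0.6, -0.2]
grip_width: 55.5
```

```bash
python3 -c "
from h import *
delta((562,80,236),48)
c=bot.capture('scene');cv2.imwrite('pics/q2.png',cv2.resize(c['frame'][180:320,210:350],None,fx=4,fy=4,interpolation=cv2.INTER_CUBIC))
o=bot.get_obs();c=bot.capture('wrist');cv2.imwrite('pics/q.png',cv2.resize(c['frame'][180:360,180:400],None,fx=3,fy=3))"
```

```text
t 14.4 pos [562.3  80.9 236.1] yaw 58.2 F [-0.  -0.6 -0.2] M [ 0.07 -0.16 -0.01] w 55.5
move cm [ 0.01 -0.09  0.03] turn 10.2
```

View pics/q.png

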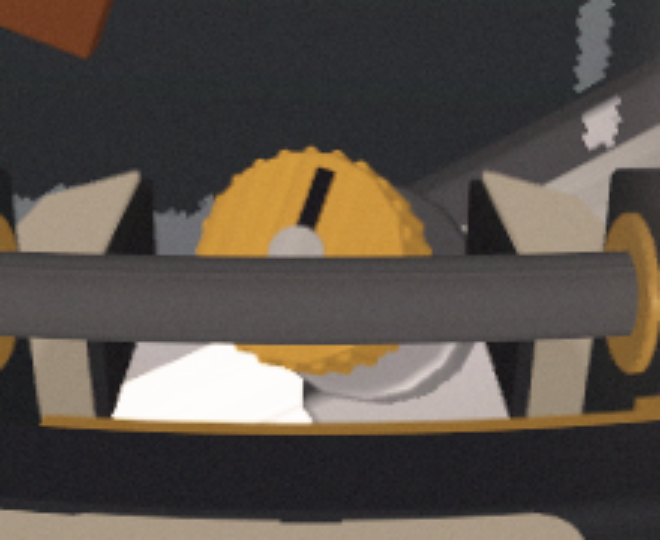

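View pics/q2.png

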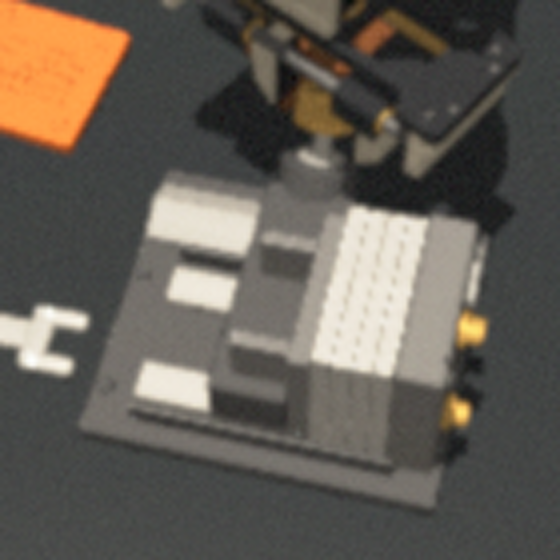

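Call:
arm_command(moves=[[0,0,0,8,0.4],[0,0,0,8,0],[0,0,0,8,0],[0,0,0,8,0]])

```text
time: 14.9
tool_pos: [562.5, 81.6, 236.2]
tcp_rot: [-0.766, 1.556, -1.452]
contact_force: [2.5, 4.7, -1.2]
grip_width: 36.4
```

Call:
arm_command(moves=[[0,0,0,-8,0],[0,0,0,-16,0],[0,0,0,-24,0],[0,0,0,-32,0],[0,0,0,-40,0],[0,0,0,-40,0]])

```text
time: 15.5
tool_pos: [562.8, 81.3, 235.8]
tcp_rot: [-1.447, 1.555, -1.431]
contact_force: [2.8, -1.3, -4.9]
grip_width: 33.7
```

```bash
python3 -c "
from h import *
delta((562,80,236),86.4)
o=bot.get_obs();c=bot.capture('wrist');cv2.imwrite('pics/r.png',cv2.resize(c['frame'][180:360,200:380],None,fx=3,fy=3))"
```

```text
t 15.5 pos [562.8  81.3 235.8] yaw 90.9 F [ 2.8 -1.3 -4.9] M [-0.59 -0.75 -0.26] w 33.7
move cm [-0.02 -0.13 -0.08] turn 4.5
```

View pics/r.png

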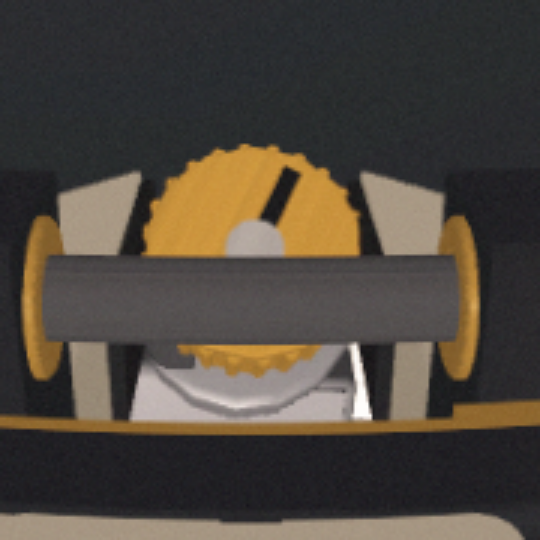

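```bash
python3 -c "
from h import *
o=bot.get_obs();c=bot.capture('wrist')
f=lambda x,y:(x/3+200,y/3+180)
slot(c,o,f(293,172),f(268,220),cen=(561.7,80,71))
"
```

```text
pts(u,y) [[-10.6, 4.8], [-2.6, 1.4]] slot angle deg ccw 157.0
```

Call:
arm_command(moves=[[0,0,0,-8,0],[0,0,0,-16,0],[0,0,0,-24,0],[0,0,0,-32,0],[0,0,0,-34,0],[0,0,0,-34,0]])

```text
time: 16.2
tool_pos: [562.6, 81.0, 236.2]
tcp_rot: [-2.061, 1.555, -1.458]
contact_force: [-1.3, -3.0, 1.5]
grip_width: 36.3
```

```bash
python3 -c "
from h import *
delta((562,80,236),86.4)
o=bot.get_obs();c=bot.capture('wrist');cv2.imwrite('pics/s.png',cv2.resize(c['frame'][180:360,200:380],None,fx=3,fy=3))"
```

```text
t 16.2 pos [562.6  81.  236.2] yaw 124.5 F [-1.3 -3.   1.5] M [-1.05 -0.21 -0.59] w 36.3
move cm [ 0.02 -0.05 -0.1 ] turn 38.1
```

View pics/s.png

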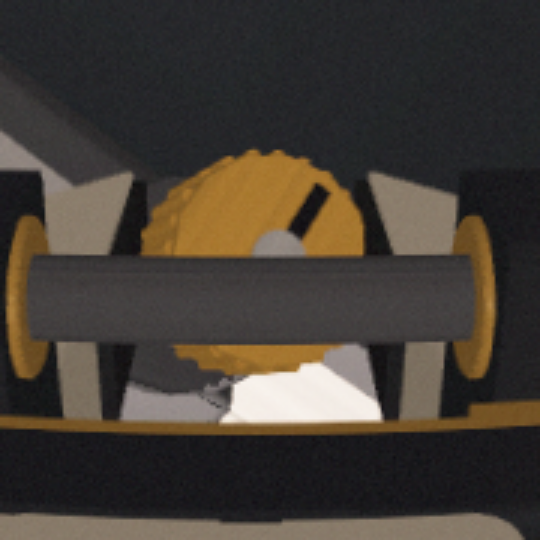

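```bash
python3 -c "
from h import *
o=bot.get_obs();c=bot.capture('wrist')
f=lambda x,y:(x/3+200,y/3+180)
slot(c,o,f(320,190),f(296,230),cen=(561.7,80,71))
"
```

```text
pts(u,y) [[-11.3, -0.5], [-3.4, -0.6]] slot angle deg ccw 179.5
```

Call:
arm_command(moves=[[0,0,0,0,0.65],[0,0,0,0,0.65],[0,0,0,0,0.65],[-3,0,0,8,0.65],[-6,0,0,16,0.65],[-9,0,0,24,0.65],[-9,0,0,32,0.65],[-9,0,0,38,0.65],[-9,0,0,38,0.65]])

```text
time: 17.2
tool_pos: [562.3, 82.7, 326.3]
tcp_rot: [-1.389, 1.555, -1.451]
contact_force: [-0.1, -0.6, 0.0]
grip_width: 59.5
```

```bash
python3 -c "
from h import *
delta((562,80,236),86.4)
c=bot.capture('scene');cv2.imwrite('pics/t2.png',cv2.resize(c['frame'][180:320,210:350],None,fx=4,fy=4,interpolation=cv2.INTER_CUBIC))
o=bot.get_obs();c=bot.capture('wrist');cv2.imwrite('pics/t.png',cv2.resize(c['frame'][180:280,230:340],None,fx=5,fy=5))"
```

```text
t 17.2 pos [562.3  82.7 326.3] yaw 86.4 F [-0.1 -0.6  0. ] M [ 0.13 -0.16  0.02] w 59.5
move cm [ 9.03 -0.13 -0.04] turn 0.0
```

View pics/t.png

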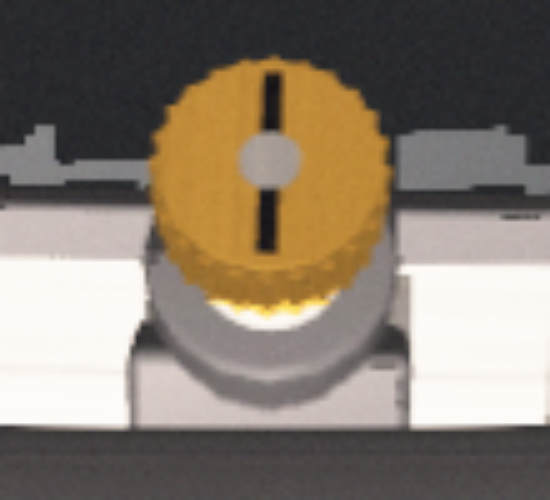

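View pics/t2.png

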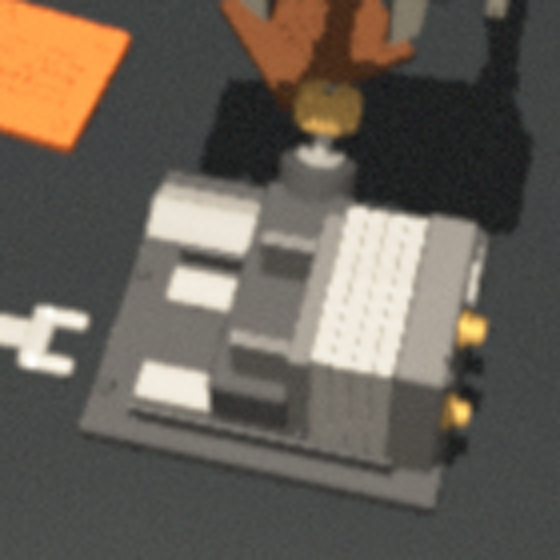

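Call:
arm_command(moves=[[-2,0,-4,0,0.65],[-3,0,-8,0,0.65],[-4,0,-12,0,0.65],[-5,0,-16,0,0.65],[-5,0,-18,0,0.65],[-5,0,-18,0,0.65]])

```text
time: 17.9
tool_pos: [380.4, 94.2, 375.8]
tcp_rot: [-1.462, 1.555, -1.518]
contact_force: [0.4, -0.4, 0.2]
grip_width: 59.7
```

```bash
python3 -c "
from h import *
delta((562,80,236),86.4)
c=bot.capture('top');cv2.imwrite('pics/u.png',cv2.resize(c['frame'][120:270,200:340],None,fx=4,fy=4,interpolation=cv2.INTER_CUBIC));cv2.imwrite('pics/u2.png',cv2.resize(c['frame'][125:185,205:285],None,fx=9,fy=9,interpolation=cv2.INTER_CUBIC))"
```

```text
t 17.9 pos [380.4  94.2 375.8] yaw 86.8 F [ 0.4 -0.4  0.2] M [ 0.08 -0.13  0.06] w 59.7
move cm [14.02 -0.19 18.18] turn 0.4
```

View pics/u.png

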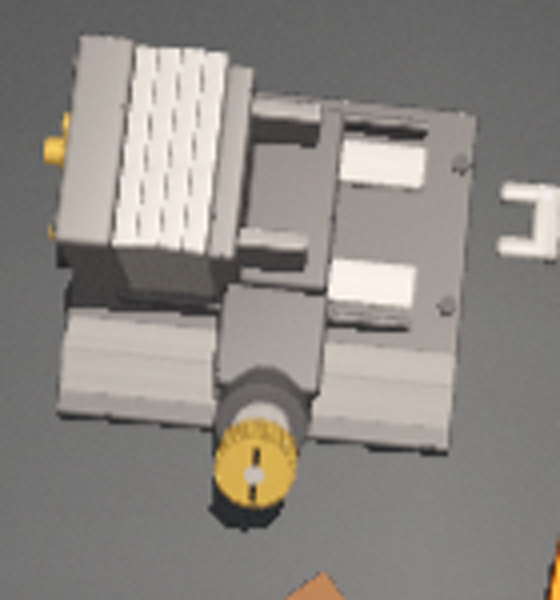

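View pics/u2.png

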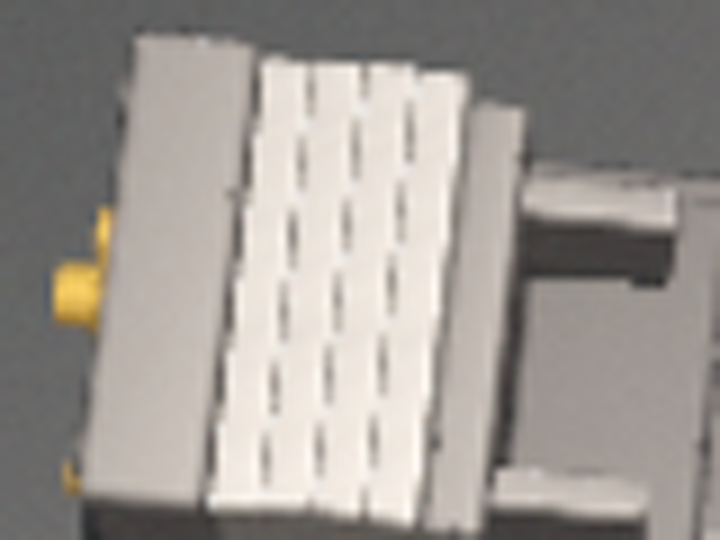

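```bash
python3 -c "
from h import *
c=bot.capture('top')
t=np.array([688.77,63.32]);Rz=rot([0,0,YAW])[:2,:2]
g=lambda x,y:(x/9+205,y/9+125)
for n,p,z in [('block in',(231,230),112),('p4 top far',(467,80),108),('p4 top near',(415,520),108),('face front',(455,300),99),('face rear',(510,230),99)]:
    w=onz(*ray(c,g(*p)),z);print(n,(Rz.T@(w[:2]-t)).round(1))
w=onz(*ray(c,(255/4+200,473/4+120)),79.3);print('knob top',(Rz.T@(w[:2]-t)).round(1))
"
```

```text
block in [ 9.4 76.6]
p4 top far [45.4 35. ]
p4 top near [-43.   35.9]
face front [ 3.7 33.4]
face rear [18.9 24.1]
knob top [-132.9    5.9]
```

```bash
python3 -c "
import cv2,numpy as np
I={k:cv2.imread(f'pics/{k}.png',0).astype(np.float32) for k in ['m','n','q2','t2']}
# carriage region in crop: x 230-315, y 235-420
for a in ['m','q2','t2']:
    for nm,(x0,x1,y0,y1) in {'car':(200,315,240,420),'plates':(310,420,215,380),'block':(400,480,215,470)}.items():
        T=I['n'][y0:y1,x0:x1];S=I[a][y0-12:y1+12,x0-12:x1+12]
        r=cv2.matchTemplate(S,T,cv2.TM_CCOEFF_NORMED);_,v,_,l=cv2.minMaxLoc(r)
        print(a,nm,l[0]-12,l[1]-12,round(v,4))
"
```

```text
m car 0 0 0.999
m plates 0 0 0.9992
m block 0 0 0.9993
q2 car 0 0 0.999
q2 plates 0 0 0.9992
q2 block 0 0 0.9992
t2 car 0 0 0.9987
t2 plates 0 0 0.9989
t2 block 0 0 0.9992
```

```bash
python3 -c "
from plant import bot
print(bot.get_obs()['contact_force']);print(bot.close_job())"
```

```text
[0.6218145  0.12576748 0.17438983]
the job is handed in; nothing more can be done
None
```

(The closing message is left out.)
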